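Sweep the loose tube caps off the glass palette into the tray

TASK

Make room to mix on the glass palette: with your fingertips sweep the four loose tube caps (red, yellow, blue and black) across the glass and over its edge, so that all of them end up in the empty enamel tray that stands against one end of it. Do not pick any cap up or carry it. Leave the jar, the palette knife and the open paint tube standing and lying on the glass where they are.

Things in the scene. Friction and masses are not known exactly. Their poses are not given: they have to be found in the camera images.
- palette: Glass palette: a sheet of glass on a grey backing board, together 300 mm (its x) by 400 mm (its y) and 24 mm high, ruled with thin dark lines; it does not move. Origin: centre of the underside, on the table; the glass surface, flat and without any rim, is 24 mm above it. x and y axes run along the sides, z up. The whole palette is turned by up to 0.15 rad.
- cap_tray: The empty white enamel tray with a dark blue rim where the caps belong: 220 mm (its x) by 130 mm (its y), 20 mm high, walls and floor 3 mm thick; its rim is 4 mm lower than the glass. It stands on the table with a long side against one of the two 300 mm edges of the palette (at the palette's +y or -y end; 2 mm gap), parallel to it, its middle up to 25 mm from the middle of that edge; it does not move. Origin: centre of the underside.
- tube_tray: A second tray of the same make and size, full of capped paint tubes (they reach 30 mm above the table), against the opposite end of the palette; it does not move and is not for the caps. Origin: centre of the underside.
- cap_red_center (a point): Centre of the red screw cap of a big paint tube: a ribbed plastic disc 30 mm in diameter and 16 mm high, about 12 g, standing loose with its open side down on the glass; this point is half-way up, 8 mm above the glass at the start.
- cap_yellow_center (a point): Centre of the yellow screw cap of a big paint tube: a ribbed plastic disc 30 mm in diameter and 16 mm high, about 12 g, standing loose with its open side down on the glass; this point is half-way up, 8 mm above the glass at the start.
- cap_blue_center (a point): Centre of the blue screw cap of a big paint tube: a ribbed plastic disc 30 mm in diameter and 16 mm high, about 12 g, standing loose with its open side down on the glass; this point is half-way up, 8 mm above the glass at the start.
- cap_black_center (a point): Centre of the black screw cap of a big paint tube: a ribbed plastic disc 30 mm in diameter and 16 mm high, about 12 g, standing loose with its open side down on the glass; this point is half-way up, 8 mm above the glass at the start.
- jar: Small closed jar of painting medium, amber glass with a steel lid, 40 mm in diameter, 45 mm high, 90 g, standing loose among the caps on the glass. Origin: centre of the underside. To be left alone.
- knife: Palette knife with wooden handle lying loose on the glass along one of its 400 mm edges (the palette's +x or -x side, opposite to the paint tube): 200 mm long (its x, blade towards +x), 18 mm wide, 13 mm high, all within 45 mm of that edge. Origin: middle of its length, on the glass. To be left alone.
- tube: Metal paint tube without its cap, orange band, lying loose on the glass along the other 400 mm edge: 145 mm long (its x), up to 40 mm wide at the crimped end (-x), 28 mm high, all within 45 mm of that edge. Origin: middle of its length, on the glass. To be left alone.
Mind the look-alikes: they are no part of the job. Of the things like the part that bears cap_blue_center, leave any that is green; of the rest the smaller one is meant.

How it is judged:
By the outcome, as a careful person would: the job done as asked, in the order asked, and still so for the second after the job is handed in, with the robot touching nothing.
It also fails if it takes over 72 s, if anything falls off the work surface, if the arm or the gripper's body presses on something with over 40 N, if the wrist force passes 120 N, or if a joint passes its speed limit or range.

ROBOT

A 7-joint arm with a two-finger parallel gripper is mounted at the origin on the work surface. World frame = base frame: x ahead of the robot, y to its left, z up, the work surface at z = 0. Lengths are in m, angles in rad, forces in N, time in s.
With the tool pointing down it reaches from about 0.425 to 0.875 m from the base axis. Payload 8.4 kg.
Tool frame: the origin (TCP) lies between the finger pads; the fingertips stand 8 mm ahead of it and the grasp point (between the pads) lies 11 mm behind it; y points along the fingers, z is the direction in which the jaws open and shut, and the axes are right-handed (so a half turn about y gives the same grasp; the last joint's range is limited). The gripper opens to 87 mm and grips with 3 to 60 N. Pads are 19 mm wide; open, the fingers measure 117 mm over their backs; the gripper's body (75 mm by 190 mm) begins 51 mm behind the grasp point.
Start: joints at [-1.408, 0.333, 0.04, 1.465, -0.013, 1.343, -0.059], TCP at [0.168, 0.628, 0.231] pointing down, gripper open.
Joint ranges: [-2.58, 2.58], [-0.38, 2.09], [-1.3, 1.39], [0.25, 2.4], [-1.5, 4.64], [0.08, 2.09], [-2.65, 2.65]. Speed limits (rad/s): [2.22, 2.22, 2.79, 2.79, 3.14, 3.14, 3.14].

INTERFACE

Orientations are given as a 3x3 rotation matrix whose columns are the frame's x, y, z axes.
In Python, from station import env gives the robot as it stands.
- The arm moves only by the shell command python3 -m inch 'ROWS'. ROWS is JSON, a list of rows, each a list of 7 numbers: the turn, a rotation vector about the tool's x, y, z in degrees, then the shift along the tool's x, y, z in cm, then the closure, from 0 (fully open) to 1 (shut). A call has 1 to 10 rows; each row shifts and turns the commanded pose from where the row before left it, along the tool's axes as they then stand; what a row does not reach is not made up. A row lasts 1/10 s, in which the tool goes at most 50 mm and 8.59 degrees, less where a joint would pass 70% of its speed; a pose out of reach is approached as far as the arm can. A call is refused whole if a number of a shift passes 5 or a number of a turn 8.59, either way. A call with a gripper value outside its range is refused whole. The fingers move at their own pace and stop on an object; the grip force is fixed at half the most. Time passes only in rows, so rows that do not move let the fingers close. It gives the time, the measured TCP pose, the force and the opening at its end, in the units of the state.
- env.sense(): the state, without advancing time (a new reading comes with each control period).
- env.read_camera(name): name is "scene" or "top" or "wrist"; returns a dict with "color" (384x512x3 uint8, red, green, blue), "camera_matrix" (3x3 intrinsics, pixels), "k1" (the pictures are not rectified: a ray, as slopes to the right and down, at radius r is drawn at 1 + k1 r^2 times it, then the intrinsics apply), "eye" and "attitude" of the camera in the world. Camera axes: x right, y down, z forward; pixel columns grow to the right and rows downward; lengths in m; the calibration is good to about 2 mm. A picture is of the moment at which its call begins. There is no depth.
- env.close_job(): hands the job in, once; it reports no verdict.
The state is a dict: "time_s": time; "q": joint angles; "joint_vel": joint speeds; "joint_efforts": joint torques, N m; "ee_pos": TCP position; "ee_rot": TCP orientation; "wrist_force": force on the tool from outside, world axes, zero at the start; "moment": the same for the moment, N m; "width": finger opening in m.
Only numpy, scipy, OpenCV 4.12 (cv2) and the standard library are available. Lean on these libraries where they do the work, as an engineer would, in place of code of your own. Each camera call takes 0.05 s, during which the arm holds its last target.

## Working session

There is one attempt and no reset: what is moved stays moved. The work goes in short steps, Python scripts to look and compute and a shell command to move; the robot and the scene stay as the last step left them, time stands still between calls to the robot, and variables do not carry over. Pictures are saved under pics/ and viewed, and the job is handed in when it is done.

```bash
ls; mkdir -p pics
cat > h.py <<'E'
from station import env
import numpy as np, cv2
def shot(name,fn=None):
    d=env.read_camera(name)
    if fn: cv2.imwrite('pics/'+fn,cv2.cvtColor(np.asarray(d['color']),cv2.COLOR_RGB2BGR))
    return d
E
python3 - <<'E'
from h import *
s=env.sense()
for k in s: print(k,np.round(s[k],4).tolist())
for n in ('scene','top','wrist'):
    d=shot(n,n+'0.png'); print(n,d['camera_matrix'],d['k1'],d['eye'],d['attitude'])
E
```

```text
pics
time_s 0.0
q [-1.4082, 0.3339, 0.0399, 1.4662, -0.0134, 1.3433, -0.0585]
joint_vel [0.0012, 0.0005, -0.0012, -0.0009, -0.0014, -0.0003, -0.0004]
joint_efforts [0.0003, -65.6359, 1.3354, -40.3805, -0.0596, 0.0448, 0.0002]
ee_pos [0.1682, 0.6274, 0.2297]
ee_rot [[0.9659, -0.0003, 0.2589], [-0.2589, -0.0016, 0.9659], [0.0001, -1.0, -0.0016]]
wrist_force [0.017, -0.118, -0.0054]
moment [0.0355, 0.0318, -0.0694]
width 0.0867
scene [[394.19708911   0.         257.54070802]
 [  0.         394.19708911 183.70334822]
 [  0.           0.           1.        ]] 0.01567088020531041 [1.12496347 0.19534213 0.59560007] [[-0.31171187  0.67022994 -0.67351878]
 [ 0.95010075  0.21089512 -0.22985173]
 [-0.01201168 -0.71155821 -0.70252448]]
top [[417.3046697    0.         253.62865989]
 [  0.         417.3046697  188.91747009]
 [  0.           0.           1.        ]] -0.11463075220286581 [0.47970723 0.01107137 0.85391507] [[ 0.01962628 -0.99318008  0.11492664]
 [-0.99957403 -0.01700824  0.02371672]
 [-0.02160028 -0.11534316 -0.99309082]]
wrist [[326.87171443   0.         257.93667454]
 [  0.         326.87171443 188.15997544]
 [  0.           0.           1.        ]] -0.0900384662379155 [0.0875943  0.64884855 0.38317212] [[ 0.25810199  0.92119793  0.29116616]
 [ 0.96611328 -0.2451917  -0.08066074]
 [-0.00291298  0.3021182  -0.95326602]]
```

View pics/top0.png

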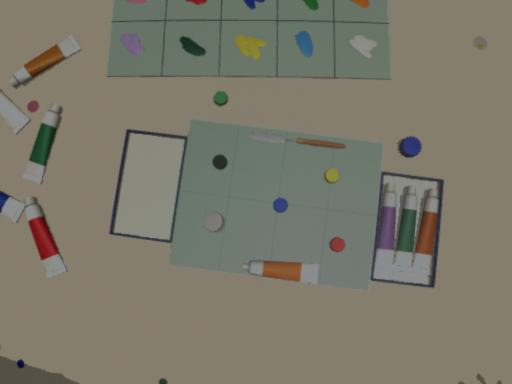

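View pics/scene0.png

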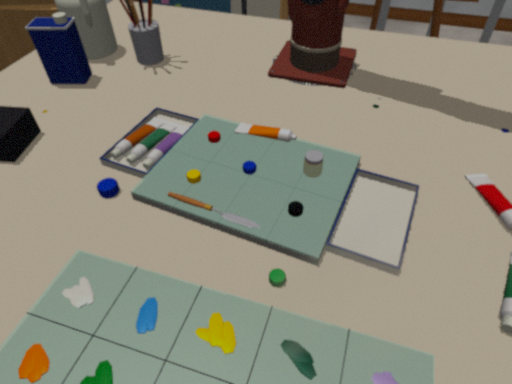

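View pics/wrist0.png

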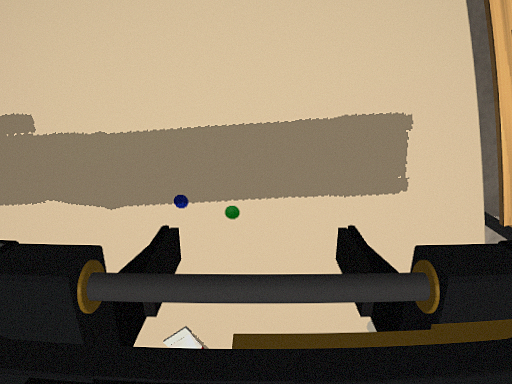

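Top view: empty tray is at the left (about 150,187; world +y) and the tube tray at the right (408,230). Caps on the glass are black (220,162), blue (280,205), yellow (332,175) and red (338,244). The jar is at (213,222), the knife along the top edge and the tube along the bottom edge.

Blue candidates are (280,205) on the glass, a larger blue disc (411,147) on the table, and a green one (221,98). The one meant is (280,205): smaller, not green, and on the glass. I'll measure and confirm it with a crop.

```bash
cat >> h.py <<'E'
def ray(d,u,v):
    K=np.array(d['camera_matrix']);k=d['k1']
    x=(u-K[0,2])/K[0,0];y=(v-K[1,2])/K[1,1]
    a,b=x,y
    for _ in range(20):
        f=1+k*(a*a+b*b);a,b=x/f,y/f
    r=np.array(d['attitude'])@np.array([a,b,1.]);return np.array(d['eye']),r/np.linalg.norm(r)
def onz(d,u,v,z):
    e,r=ray(d,u,v);return e+r*(z-e[2])/r[2]
def two(d1,p1,d2,p2):
    e1,r1=ray(d1,*p1);e2,r2=ray(d2,*p2)
    A=np.array([r1,-r2]).T;t=np.linalg.lstsq(A,e2-e1,rcond=None)[0]
    a=e1+t[0]*r1;b=e2+t[1]*r2;return (a+b)/2,np.linalg.norm(a-b)
def blobs(d,col,amin=15):
    h=cv2.cvtColor(np.asarray(d['color']),cv2.COLOR_RGB2HSV);H,S,V=[h[...,i].astype(int) for i in range(3)]
    m={'red':((H<6)|(H>174))&(S>150)&(V>90),'yellow':(H>24)&(H<35)&(S>150)&(V>90),
       'blue':(H>110)&(H<130)&(S>150)&(V>70),'black':(V<60)}[col].astype(np.uint8)
    n,l,st,c=cv2.connectedComponentsWithStats(m)
    return [(c[i].round(1).tolist(),int(st[i,4]),st[i,:4].tolist()) for i in range(1,n) if st[i,4]>=amin]
E
python3 - <<'E'
from h import *
T=shot('top');S=shot('scene')
for c in ('red','yellow','blue','black'):
    for n,d in(('top',T),('scene',S)):
        print(c,n)
        for b in blobs(d,c):
            if b[1]<600: print('  ',b[0],b[1],b[2],onz(d,*b[0],.032).round(4))
im=cv2.cvtColor(T['color'],cv2.COLOR_RGB2BGR)
cv2.imwrite('pics/crop1.png',cv2.resize(im[80:300,100:450],None,fx=2.2,fy=2.2,interpolation=cv2.INTER_CUBIC))
im=cv2.cvtColor(S['color'],cv2.COLOR_RGB2BGR)
cv2.imwrite('pics/crop2.png',cv2.resize(im[100:290,90:430],None,fx=2.3,fy=2.3,interpolation=cv2.INTER_CUBIC))
E
```

```text
red top
   [197.5, 1.0] 48 [187, 0, 19, 4] [0.9814 0.16   0.032 ]
   [337.5, 243.8] 80 [332, 239, 12, 12] [ 0.4695 -0.1357  0.032 ]
red scene
   [287.5, 47.0] 24 [285, 43, 5, 9] [-0.0205 -0.0892  0.032 ]
   [282.7, 56.2] 39 [279, 49, 11, 13] [ 0.0421 -0.0872  0.032 ]
   [349.8, 53.0] 30 [347, 49, 8, 8] [-0.0357  0.102   0.032 ]
   [294.0, 70.9] 268 [273, 56, 52, 25] [ 0.118  -0.0326  0.032 ]
   [333.5, 80.2] 26 [328, 77, 11, 6] [0.1363 0.084  0.032 ]
   [213.5, 134.7] 74 [208, 131, 12, 8] [ 0.4609 -0.1378  0.032 ]
   [494.3, 197.2] 497 [476, 185, 36, 28] [0.4823 0.4601 0.032 ]
yellow top
   [249.2, 45.3] 402 [236, 35, 30, 24] [0.8778 0.0459 0.032 ]
   [331.3, 174.6] 100 [326, 170, 12, 11] [ 0.6062 -0.1234  0.032 ]
yellow scene
   [192.8, 174.0] 100 [187, 170, 13, 9] [ 0.5978 -0.1273  0.032 ]
blue top
   [250.1, 3.1] 59 [245, 0, 10, 9] [0.976  0.0462 0.032 ]
   [412.1, 145.5] 133 [404, 138, 16, 17] [ 0.669 -0.289  0.032]
   [2.3, 199.4] 74 [0, 193, 9, 18] [0.5436 0.5583 0.032 ]
   [276.8, 203.6] 19 [275, 200, 6, 9] [ 0.5464 -0.0156  0.032 ]
blue scene
   [44.5, 22.3] 172 [30, 18, 36, 
[... 803 characters left out ...]
lack scene
   [131.0, 12.3] 66 [125, 0, 12, 25] [-0.1215 -0.7059  0.032 ]
   [142.3, 6.5] 45 [138, 0, 12, 23] [-0.1823 -0.6943  0.032 ]
   [203.8, 3.7] 333 [170, 0, 60, 11] [-0.2741 -0.4845  0.032 ]
   [243.8, 6.6] 63 [241, 0, 6, 14] [-0.2903 -0.3299  0.032 ]
   [433.7, 17.1] 101 [430, 0, 9, 35] [-0.3825  0.3382  0.032 ]
   [374.8, 11.8] 41 [373, 2, 5, 20] [-0.375   0.1385  0.032 ]
   [158.2, 46.6] 16 [156, 42, 5, 9] [ 0.0947 -0.4791  0.032 ]
   [306.1, 80.6] 148 [269, 75, 76, 12] [0.1602 0.0125 0.032 ]
   [154.1, 143.6] 38 [148, 137, 15, 13] [ 0.5318 -0.2543  0.032 ]
   [295.3, 208.5] 166 [289, 202, 14, 14] [0.627  0.1008 0.032 ]
   [266.2, 243.9] 18 [261, 242, 11, 5] [0.7235 0.0725 0.032 ]
```

View pics/crop1.png

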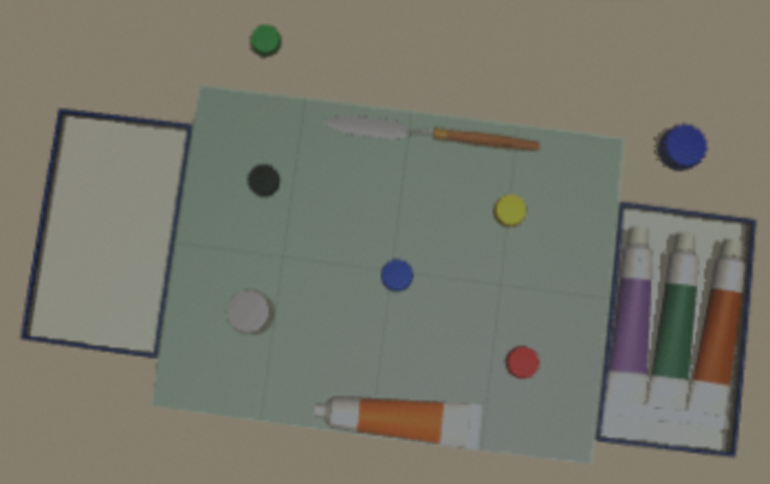

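View pics/crop2.png

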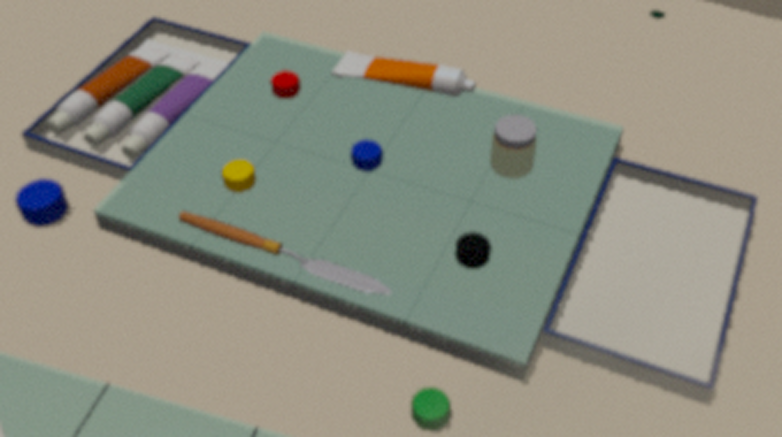

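Crops confirm it: the blue cap on the glass (crop 397,275) matches the red and yellow ones, and the table blue (683,147) is about 1.5 times as big. The layout agrees in both views. Next I'll work out the positions.

Run:
```python
from h import *
T=shot('top');S=shot('scene')
c1=lambda x,y:(100+(x+.5)/2.2-.5,80+(y+.5)/2.2-.5)
c2=lambda x,y:(90+(x+.5)/2.3-.5,100+(y+.5)/2.3-.5)
PC=[onz(T,*c1(*p),.024) for p in [(201,88),(621,138),(590,462),(154,407)]]
PS=[onz(S,*c2(*p),.024) for p in [(527,362),(98,214),(264,37),(621,130)]]
for a,b in zip(PC,PS):print('pal',a.round(4),b.round(4))
print('sides',[np.linalg.norm(PC[i]-PC[(i+1)%4]).round(4) for i in range(4)])
print('sidesS',[np.linalg.norm(PS[i]-PS[(i+1)%4]).round(4) for i in range(4)])
for p,q in [((58,108),(713,388)),((191,125),(549,330)),((157,356),(616,160)),((22,340),(755,198))]:
    print('tray',onz(T,*c1(*p),.02).round(4),onz(S,*c2(*q),.02).round(4))
C=(np.mean(PC,0)+np.mean(PS,0))/2
v=sum([P[0]-P[1]+P[3]-P[2] for P in(PC,PS)]);yaw=np.arctan2(v[1],v[0])-np.pi/2;print('C',C,'yaw',yaw)
X=np.array([np.cos(yaw),np.sin(yaw),0]);Y=np.array([-X[1],X[0],0])
for n,p,q in [('black',(264,180),(474,247)),('blue',(397,275),(367,153)),('yellow',(510,210),(239,171)),('red',(522,362),(286,81)),('jar',(249,312),(515,129)),
  ('knifetip',(325,126),(388,292)),('knifeend',(540,146),(181,214)),('tubetip',(315,411),(474,86)),('tubeendtop',(481,403),(344,52))]:
    x,g=two(T,c1(*p),S,c2(*q)); print(n,x.round(4),'gap',round(g,4),'pal xy',[(round((x-C)@X,4)),round((x-C)@Y,4)], 'top@.04',onz(T,*c1(*p),.04).round(4)[:2],'sc',onz(S,*c2(*q),.04).round(4)[:2])
```

```text
pal [0.7171 0.1626 0.024 ] [0.717 0.166 0.024]
pal [ 0.6757 -0.2293  0.024 ] [ 0.6779 -0.2254  0.024 ]
pal [ 0.38   -0.1978  0.024 ] [ 0.3868 -0.1939  0.024 ]
pal [0.4213 0.1946 0.024 ] [0.4273 0.1966 0.024 ]
sides [np.float64(0.3941), np.float64(0.2973), np.float64(0.3946), np.float64(0.2975)]
sidesS [np.float64(0.3933), np.float64(0.2927), np.float64(0.3926), np.float64(0.2913)]
tray [0.698  0.2999 0.02  ] [0.6949 0.3006 0.02  ]
tray [0.6824 0.1713 0.02  ] [0.6795 0.1759 0.02  ]
tray [0.4672 0.1943 0.02  ] [0.4668 0.1981 0.02  ]
tray [0.4784 0.3218 0.02  ] [0.4803 0.3224 0.02  ]
C [ 0.55038157 -0.0158229   0.024     ] yaw -0.10319782742322348
black [0.6278 0.1004 0.0366] gap 0.0024 pal xy [np.float64(0.065), np.float64(0.1236)] top@.04 [0.6274 0.0989] sc [0.6304 0.1021]
blue [ 0.5438 -0.0215  0.0359] gap 0.0014 pal xy [np.float64(-0.0059), np.float64(-0.0063)] top@.04 [ 0.5437 -0.022 ] sc [ 0.5479 -0.0193]
yellow [ 0.6038 -0.1223  0.0386] gap 0.0011 pal xy [np.float64(0.0641), np.float64(-0.1004)] top@.04 [ 0.6038 -0.1226] sc [ 0.605 -0.121]
red [ 0.4685 -0.1331  0.038 ] gap 0.001 pal xy [np.float64(-0.0694), np.float64(-0.1251)] top@.04 [ 0.4687 -0.1333] sc [ 0.4708 -0.1314]
jar [0.5072 0.1062 0.0676] gap 0.0014 pal xy [np.float64(-0.0555), np.float64(0.1169)] top@.04 [0.5084 0.1088] sc [0.4747 0.1022]
knifetip [0.6826 0.0452 0.0218] gap 0.001 pal xy [np.float64(0.1253), np.float64(0.0743)] top@.04 [0.678  0.0449] sc [0.6968 0.0495]
knifeend [ 0.6639 -0.1506  0.0337] gap 0.0018 pal xy [np.float64(0.1268), np.float64(-0.1223)] top@.04 [ 0.6629 -0.1502] sc [ 0.669  -0.1457]
tubetip [0.4225 0.0489 0.0395] gap 0.0012 pal xy [np.float64(-0.1339), np.float64(0.0512)] top@.04 [0.4226 0.0482] sc [0.4229 0.0496]
tubeendtop [ 0.4317 -0.0893  0.058 ] gap 0.0115 pal xy [np.float64(-0.1105), np.float64(-0.0853)] top@.04 [ 0.4323 -0.0973] sc [ 0.4076 -0.0928]
```

Cap heights agree: two-view tops are at 0.036–0.039 m against 0.040 nominal. The palette yaw is -5.9°, and the tray lies at its +y end.

Plan: open the fingertips to about 22 mm so each cap nests between them, keep the jaws across the sweep direction, and push along palette +y in a separate lane for each cap. First I'll turn the tool so its z lies along palette x and tool -x is the sweep direction.

```bash
python3 -m inch '[[0,8.09,0,0,0,0,0.75],[0,8.09,0,0,0,0,0.75],[0,8.09,0,0,0,0,0.75],[0,8.09,0,0,0,0,0.75],[0,8.09,0,0,0,0,0.75],[0,8.09,0,0,0,0,0.75],[0,8.09,0,0,0,0,0.75],[0,8.09,0,0,0,0,0.75],[0,8.09,0,0,0,0,0.75],[0,8.09,0,0,0,0,0.75]]'
cat >> h.py <<'E'
C=np.array([.5504,-.0158]);yaw=-.1032
X=np.array([np.cos(yaw),np.sin(yaw)]);Y=np.array([-X[1],X[0]])
def pal(p): p=np.array(p)[:2]-C; return np.array([p@X,p@Y])
def where(tx=None,ty=None,tz=None):
    s=env.sense();p=np.array(s['ee_pos']);R=np.array(s['ee_rot']);a=pal(p)
    print('t',round(float(s['time_s']),2),'pal',a.round(4),'z',p[2].round(4),'w',round(float(s['width']),4),'F',np.round(s['wrist_force'],1),'q7',round(float(s['q'][6]),2))
    print('xerr deg',np.degrees(np.arctan2(R[1,2],R[0,2])-yaw).round(2),'down',R[:,1].round(3))
    if tx is not None:
        t=C+tx*X+ty*Y; d=R.T@(np.array([*t,tz])-p)*100; print('shift cm x,y,z',d.round(2))
E
python3 -c "
from h import *
where(.065,.088,.12)"
```

```text
time_s: 1.35
ee_pos: [0.1681, 0.6278, 0.2305]
ee_rot: [[-0.108, -0.0, 0.994], [-0.994, -0.0, -0.108], [0.0, -1.0, -0.0]]
wrist_force: [-0.7, -0.9, 0.1]
width: 0.0234
t 1.35 pal [-0.4465  0.6008] z 0.2305 w 0.0234 F [-0.7 -0.9  0.1] q7 -1.42
xerr deg -0.32 down [-0. -0. -1.]
shift cm x,y,z [51.   11.05 51.44]
```

```bash
python3 -m inch '[[0,0,0,2.5,0,2.5,0.75],[0,0,0,2.5,0,2.5,0.75],[0,0,0,2.5,0,2.5,0.75],[0,0,0,2.5,0,2.5,0.75],[0,0,0,2.5,0,2.5,0.75],[0,0,0,2.5,0,2.5,0.75],[0,0,0,2.5,0,2.5,0.75],[0,0,0,2.5,0,2.5,0.75],[0,0,0,2.5,0,2.5,0.75],[0,0,0,2.5,0,2.5,0.75]]'
python3 -m inch '[[0,0,0,2.5,1,2.5,0.75],[0,0,0,2.5,1,2.5,0.75],[0,0,0,2.5,1,2.5,0.75],[0,0,0,2.5,1,2.5,0.75],[0,0,0,2.5,1,2.5,0.75],[0,0,0,2.5,1,2.5,0.75],[0,0,0,2.5,1,2.5,0.75],[0,0,0,2.5,1,2.5,0.75],[0,0,0,2.5,1,2.5,0.75],[0,0,0,1,0,1.5,0.75]]'
python3 -c "
from h import *
where(.065,.088,.12)"
```

```text
time_s: 2.35
ee_pos: [0.3919, 0.3522, 0.2308]
ee_rot: [[-0.103, 0.0, 0.995], [-0.995, 0.001, -0.103], [-0.001, -1.0, 0.0]]
wrist_force: [0.4, -0.5, 0.6]
width: 0.0217
time_s: 3.35
ee_pos: [0.6063, 0.0913, 0.1393]
ee_rot: [[-0.106, -0.001, 0.994], [-0.994, -0.002, -0.106], [0.002, -1.0, -0.001]]
wrist_force: [0.3, 1.1, 0.3]
width: 0.0217
t 3.35 pal [0.0446 0.1123] z 0.1393 w 0.0217 F [0.3 1.1 0.3] q7 -0.13
xerr deg -0.18 down [-0.001 -0.002 -1.   ]
shift cm x,y,z [2.42 1.93 2.05]
```

```bash
python3 -m inch '[[0,0,0,1.2,0,1,0.75],[0,0,0,1.2,0,1,0.75],[0,0,0,0,2.5,0,0.75],[0,0,0,0,2.5,0,0.75],[0,0,0,0,2,0,0.75],[0,0,0,0,0,0,0.75],[0,0,0,0,0,0,0.75]]'
python3 - <<'E'
from h import *
where(.065,.088,.037)
d=shot('wrist','w1.png');T=shot('top','t1.png')
E
```

```text
time_s: 4.05
ee_pos: [0.6233, 0.0692, 0.0712]
ee_rot: [[-0.102, 0.0, 0.995], [-0.995, 0.0, -0.102], [-0.0, -1.0, 0.0]]
wrist_force: [0.1, -0.0, 0.7]
width: 0.0217
t 4.05 pal [0.0638 0.0921] z 0.0712 w 0.0217 F [ 0.1 -0.   0.7] q7 -0.04
xerr deg 0.04 down [ 0.  0. -1.]
shift cm x,y,z [0.41 3.42 0.12]
```

View pics/w1.png

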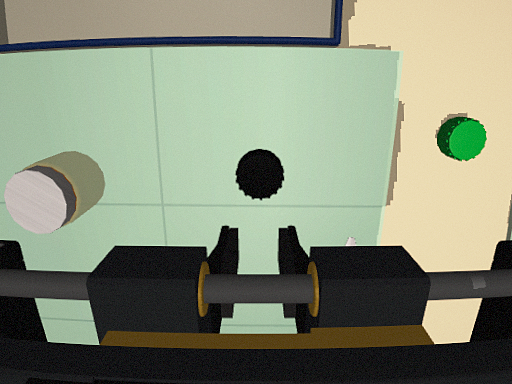

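The wrist view shows the black cap at (260,174), centred between the fingertips. The jar is well left at (40,200) and the knife tip is at (350,238). I'll descend and sweep black.

```bash
python3 -m inch '[[0,0,0,0.4,1,0.1,0.75],[0,0,0,0,1.2,0,0.75],[0,0,0,0,1.2,0,0.75],[0,0,0,-0.5,0,0,0.75],[0,0,0,-1,0,0.1,0.75],[0,0,0,-1,0,0.2,0.75],[0,0,0,-1,0,0.2,0.75],[0,0,0,-1,0,0.2,0.75],[0,0,0,-1,0,0.2,0.75],[0,0,0,-1,0,0.2,0.75]]'
python3 - <<'E'
from h import *
where(.083,.217,.037)
d=shot('wrist','w2.png')
E
```

```text
time_s: 5.15
ee_pos: [0.6417, 0.1295, 0.0367]
ee_rot: [[-0.103, 0.0, 0.995], [-0.995, 0.0, -0.103], [-0.0, -1.0, 0.0]]
wrist_force: [0.2, 0.4, 0.2]
width: 0.0219
t 5.15 pal [0.0759 0.154 ] z 0.0367 w 0.0219 F [0.2 0.4 0.2] q7 -0.1
xerr deg 0.03 down [ 0.  0. -1.]
shift cm x,y,z [-6.3  -0.03  0.71]
```

View pics/w2.png

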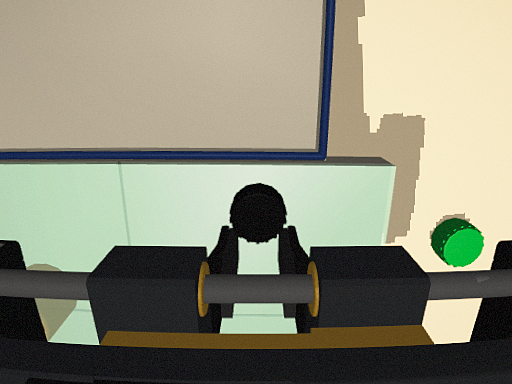

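The black cap at (258,213) is nested between the fingertips, with the tray rim ahead at row 155. I'll keep pushing it over.

```bash
python3 -m inch '[[0,0,0,-1,0,0.2,0.75],[0,0,0,-1,0,0.2,0.75],[0,0,0,-1,0,0.1,0.75],[0,0,0,-1,0,0,0.75],[0,0,0,-1,0,0,0.75],[0,0,0,-1,0,0,0.75],[0,0,0,-0.7,0,0,0.75],[0,0,0,0,0,0,0.75],[0,0,0,0,-2,0,0.75],[0,0,0,0,-2,0,0.75]]'
python3 - <<'E'
from h import *
where(.064,-.14,.08)
d=shot('wrist','w3.png')
E
```

```text
time_s: 6.2
ee_pos: [0.6528, 0.1938, 0.0764]
ee_rot: [[-0.103, -0.001, 0.995], [-0.995, -0.001, -0.103], [0.001, -1.0, -0.001]]
wrist_force: [1.5, 0.9, 0.4]
width: 0.0218
t 6.2 pal [0.0802 0.219 ] z 0.0764 w 0.0218 F [1.5 0.9 0.4] q7 -0.21
xerr deg -0.03 down [-0.001 -0.001 -1.   ]
shift cm x,y,z [35.9  -0.31 -1.61]
```

View pics/w3.png

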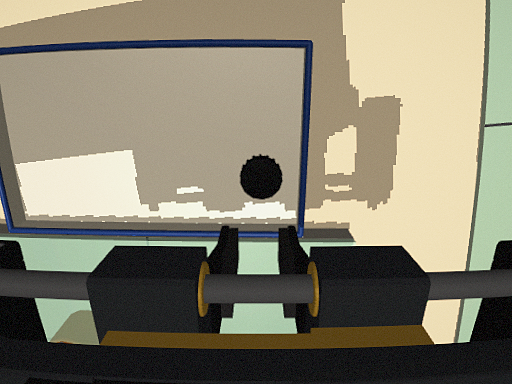

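Black lies flat in the tray at (261,177). Next is yellow.

```bash
python3 -m inch '[[0,0,0,3,-0.5,-0.2,0.75],[0,0,0,3.6,-0.5,-0.2,0.75],[0,0,0,3.6,0,-0.2,0.75],[0,0,0,3.6,0,-0.2,0.75],[0,0,0,3.6,0,-0.2,0.75],[0,0,0,3.6,0,-0.2,0.75],[0,0,0,3.6,0,-0.2,0.75],[0,0,0,3.6,0,-0.2,0.75],[0,0,0,3.6,0,0,0.75],[0,0,0,3.4,0,0,0.75]]'
python3 -m inch '[[0,0,0,0,1,0,0.75],[0,0,0,0,0,0,0.75]]'
python3 - <<'E'
from h import *
where(.064,-.136,.037)
d=shot('wrist','w4.png')
E
```

```text
time_s: 7.25
ee_pos: [0.6005, -0.1561, 0.0867]
ee_rot: [[-0.104, 0.0, 0.995], [-0.995, -0.0, -0.104], [0.0, -1.0, 0.0]]
wrist_force: [0.3, 0.7, 0.1]
width: 0.0212
time_s: 7.45
ee_pos: [0.6, -0.1549, 0.0755]
ee_rot: [[-0.105, -0.002, 0.994], [-0.994, 0.0, -0.105], [0.0, -1.0, -0.002]]
wrist_force: [-1.1, 0.4, 0.3]
width: 0.0217
t 7.45 pal [ 0.0637 -0.1332] z 0.0755 w 0.0217 F [-1.1  0.4  0.3] q7 0.34
xerr deg -0.14 down [-0.002  0.    -1.   ]
shift cm x,y,z [0.28 3.85 0.04]
```

View pics/w4.png

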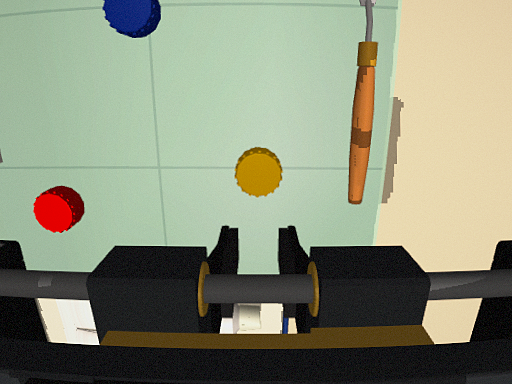

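Yellow at (259,172) is centred between the tips, and the knife handle at (358,150) is clear. I'll descend and sweep, easing across to lane px = 0.045.

```bash
python3 -m inch '[[0,0,0,0.3,1.3,0,0.75],[0,0,0,0,1.3,0,0.75],[0,0,0,0,1.2,0,0.75],[0,0,0,-0.5,0,0,0.75],[0,0,0,-1,0,0,0.75],[0,0,0,-1.2,0,-0.1,0.75],[0,0,0,-1.2,0,-0.1,0.75],[0,0,0,-1.2,0,-0.1,0.75],[0,0,0,-1.2,0,-0.1,0.75],[0,0,0,-1.2,0,-0.1,0.75]]'
python3 -m inch '[[0,0,0,-1.2,0,-0.1,0.75],[0,0,0,-1.2,0,-0.1,0.75],[0,0,0,-1.2,0,-0.1,0.75],[0,0,0,-1.2,0,-0.1,0.75],[0,0,0,-1.2,0,-0.1,0.75],[0,0,0,-1.2,0,-0.1,0.75],[0,0,0,-1.2,0,-0.1,0.75],[0,0,0,-1.2,0,-0.1,0.75],[0,0,0,-1.2,0,-0.1,0.75],[0,0,0,-1.2,0,-0.1,0.75]]'
python3 - <<'E'
from h import *
where(.045,.217,.037)
d=shot('wrist','w5.png')
E
```

```text
time_s: 8.5
ee_pos: [0.6037, -0.0804, 0.0388]
ee_rot: [[-0.102, 0.0, 0.995], [-0.995, 0.0, -0.102], [-0.0, -1.0, 0.0]]
wrist_force: [0.6, -0.2, 0.3]
width: 0.0215
time_s: 9.5
ee_pos: [0.606, 0.0397, 0.0386]
ee_rot: [[-0.103, -0.0, 0.995], [-0.995, -0.0, -0.103], [0.0, -1.0, -0.0]]
wrist_force: [-0.4, -0.8, 0.4]
width: 0.0219
t 9.5 pal [0.0496 0.0609] z 0.0386 w 0.0219 F [-0.4 -0.8  0.4] q7 0.03
xerr deg 0.01 down [-0. -0. -1.]
shift cm x,y,z [-15.61   0.16  -0.46]
```

View pics/w5.png

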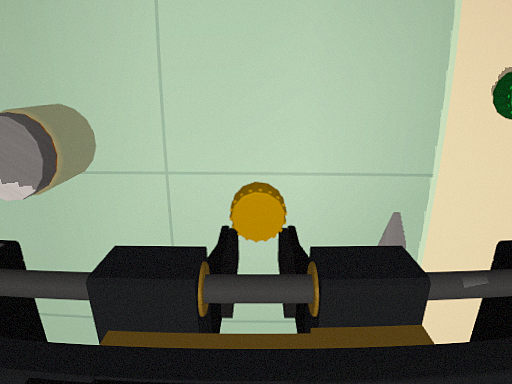

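Yellow at (258,212) is nested; the jar at left and the knife tip at (397,225) are clear. Carrying on.

```bash
python3 -m inch '[[0,0,0,-1.2,0,-0.1,0.75],[0,0,0,-1.2,0,-0.1,0.75],[0,0,0,-1.2,0,-0.1,0.75],[0,0,0,-1.2,0.1,-0.1,0.75],[0,0,0,-1.2,0,0,0.75],[0,0,0,-1.2,0,0,0.75],[0,0,0,-1.2,0,0,0.75],[0,0,0,-1.2,0,0,0.75],[0,0,0,-1.2,0,0,0.75],[0,0,0,-1.2,0,0,0.75]]'
python3 -m inch '[[0,0,0,-1.2,0,0,0.75],[0,0,0,-1,0,0,0.75],[0,0,0,-0.9,0,0,0.75],[0,0,0,0,0,0,0.75],[0,0,0,0,-2,0,0.75],[0,0,0,0,-2,0,0.75]]'
python3 - <<'E'
from h import *
where(-.006,-.042,.085)
d=shot('wrist','w6.png')
E
```

```text
time_s: 10.55
ee_pos: [0.6145, 0.1594, 0.0376]
ee_rot: [[-0.103, 0.0, 0.995], [-0.995, -0.0, -0.103], [0.0, -1.0, 0.0]]
wrist_force: [0.0, -0.2, -0.2]
width: 0.0217
time_s: 11.15
ee_pos: [0.6171, 0.1884, 0.0775]
ee_rot: [[-0.104, -0.001, 0.995], [-0.995, -0.001, -0.104], [0.001, -1.0, -0.001]]
wrist_force: [0.1, -0.7, 0.2]
width: 0.0217
t 11.15 pal [0.0453 0.2099] z 0.0775 w 0.0217 F [ 0.1 -0.7  0.2] q7 -0.22
xerr deg -0.04 down [-0.001 -0.001 -1.   ]
shift cm x,y,z [25.2  -0.71 -5.12]
```

View pics/w6.png

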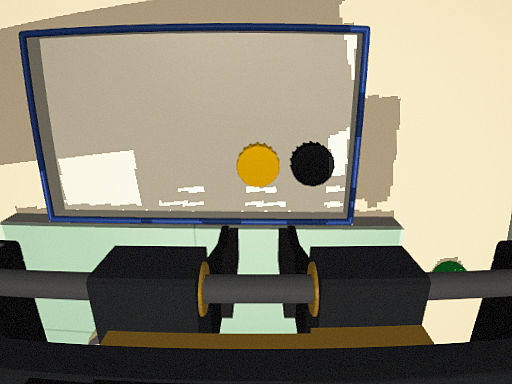

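Yellow (258,164) and black (312,163) both lie flat in the tray. Next is blue.

```bash
python3 -m inch '[[0,0,0,2.5,-1,0,0.75],[0,0,0,3,0,-0.5,0.75],[0,0,0,3,0,-0.8,0.75],[0,0,0,3,0,-0.8,0.75],[0,0,0,3,0,-0.8,0.75],[0,0,0,3,0,-0.8,0.75],[0,0,0,3,0,-0.7,0.75],[0,0,0,3,0,-0.7,0.75],[0,0,0,1.7,1,0,0.75],[0,0,0,0,0.5,0,0.75]]'
python3 - <<'E'
from h import *
where(-.006,-.042,.037)
d=shot('wrist','w7.png')
E
```

```text
time_s: 12.2
ee_pos: [0.5395, -0.0602, 0.0723]
ee_rot: [[-0.108, -0.0, 0.994], [-0.994, -0.001, -0.108], [0.001, -1.0, -0.0]]
wrist_force: [-0.8, -0.6, 1.0]
width: 0.022
t 12.2 pal [-0.0063 -0.0452] z 0.0723 w 0.022 F [-0.8 -0.6  1. ] q7 0.14
xerr deg -0.3 down [-0.    -0.001 -1.   ]
shift cm x,y,z [-0.33  3.53  0.02]
```

View pics/w7.png

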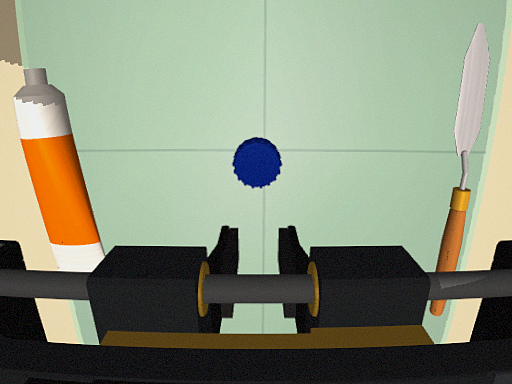

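Blue at (257,163) is centred between the tips; the tube (left) and knife (right) are undisturbed. I'll sweep in lane px = 0.01 to clear the jar.

```bash
python3 -m inch '[[0,0,0,0,1.2,0,0.75],[0,0,0,0,1.2,0,0.75],[0,0,0,0,1.1,0,0.75],[0,0,0,-0.6,0,0,0.75],[0,0,0,-1,0,0,0.75],[0,0,0,-1.2,0,0.1,0.75],[0,0,0,-1.2,0,0.2,0.75],[0,0,0,-1.2,0,0.3,0.75],[0,0,0,-1.2,0,0.3,0.75],[0,0,0,-1.2,0,0.3,0.75]]'
python3 - <<'E'
from h import *
where(.01,.215,.037)
d=shot('wrist','w8.png')
E
```

```text
time_s: 13.25
ee_pos: [0.5612, 0.0196, 0.0377]
ee_rot: [[-0.102, 0.0, 0.995], [-0.995, 0.0, -0.102], [-0.0, -1.0, 0.0]]
wrist_force: [0.2, -0.9, -0.1]
width: 0.0218
t 13.25 pal [0.0071 0.0363] z 0.0377 w 0.0218 F [ 0.2 -0.9 -0.1] q7 0.04
xerr deg 0.04 down [ 0.  0. -1.]
shift cm x,y,z [-17.87   0.07   0.31]
```

View pics/w8.png

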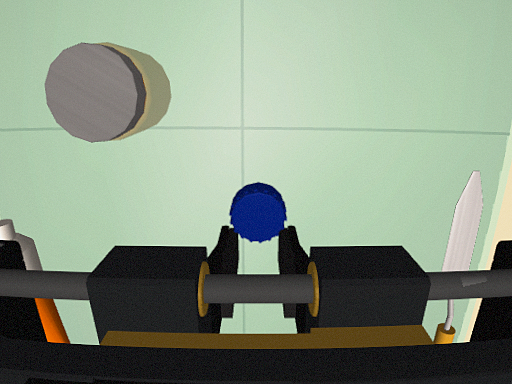

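Blue at (258,212) is nested, and the jar at (95,90) will pass left with about 17 mm clearance. Carrying on.

```bash
python3 -m inch '[[0,0,0,-1.2,0,0.2,0.75],[0,0,0,-1.2,0,0.1,0.75],[0,0,0,-1.2,0,0,0.75],[0,0,0,-1.2,0,0,0.75],[0,0,0,-1.2,0,0,0.75],[0,0,0,-1.2,0,0,0.75],[0,0,0,-1.2,0,0,0.75],[0,0,0,-1.2,0,0,0.75],[0,0,0,-1.2,0,0,0.75],[0,0,0,-1.2,0,0,0.75]]'
python3 -m inch '[[0,0,0,-1.2,0,0,0.75],[0,0,0,-1.2,0,0,0.75],[0,0,0,-1.2,0,0,0.75],[0,0,0,-1.2,0,0,0.75],[0,0,0,-0.9,0,0,0.75],[0,0,0,0,0,0,0.75],[0,0,0,0,-2.5,0,0.75],[0,0,0,0,-2.5,0,0.75]]'
python3 - <<'E'
from h import *
where(-.0695,-.16,.09)
d=shot('wrist','w9.png')
E
```

```text
time_s: 14.3
ee_pos: [0.5761, 0.1383, 0.0376]
ee_rot: [[-0.103, 0.0, 0.995], [-0.995, -0.0, -0.103], [0.0, -1.0, 0.0]]
wrist_force: [0.3, -0.4, 1.1]
width: 0.0217
time_s: 15.1
ee_pos: [0.5813, 0.193, 0.0875]
ee_rot: [[-0.104, -0.002, 0.995], [-0.995, -0.002, -0.104], [0.002, -1.0, -0.001]]
wrist_force: [0.7, 0.4, -0.4]
width: 0.0212
t 15.1 pal [0.0092 0.2109] z 0.0875 w 0.0212 F [ 0.7  0.4 -0.4] q7 -0.27
xerr deg -0.03 down [-0.002 -0.002 -1.   ]
shift cm x,y,z [37.09 -0.18 -7.85]
```

View pics/w9.png

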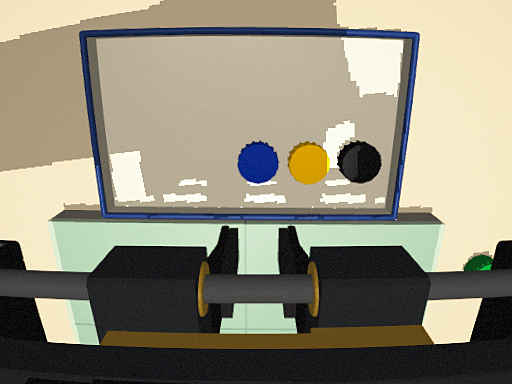

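Blue (258,162), yellow and black all lie flat in the tray. Last is red: back off in the middle lane, then go sideways.

```bash
python3 -m inch '[[0,0,0,2.5,-0.5,0,0.75],[0,0,0,3.5,0,0,0.75],[0,0,0,3.7,0,0,0.75],[0,0,0,3.9,0,0,0.75],[0,0,0,3.9,0,-1,0.75],[0,0,0,3.9,0,-1.3,0.75],[0,0,0,3.9,0,-1.4,0.75],[0,0,0,3.9,0,-1.4,0.75],[0,0,0,3.9,0,-1.4,0.75],[0,0,0,3.4,0,-1.3,0.75]]'
python3 -m inch '[[0,0,0,0.3,1,0,0.75],[0,0,0,0,0.8,0,0.75],[0,0,0,0,0,0,0.75]]'
python3 - <<'E'
from h import *
where(-.0695,-.16,.037)
d=shot('wrist','w10.png')
E
```

```text
time_s: 16.15
ee_pos: [0.4653, -0.1634, 0.0927]
ee_rot: [[-0.105, 0.0, 0.995], [-0.995, 0.0, -0.105], [-0.0, -1.0, 0.0]]
wrist_force: [-0.0, -0.6, -0.7]
width: 0.022
time_s: 16.45
ee_pos: [0.4659, -0.1632, 0.0734]
ee_rot: [[-0.102, -0.002, 0.995], [-0.995, 0.0, -0.102], [0.0, -1.0, -0.002]]
wrist_force: [0.3, 0.8, -0.2]
width: 0.0218
t 16.45 pal [-0.0688 -0.1553] z 0.0734 w 0.0218 F [ 0.3  0.8 -0.2] q7 0.33
xerr deg 0.04 down [-0.002  0.    -1.   ]
shift cm x,y,z [ 0.47  3.64 -0.06]
```

View pics/w10.png

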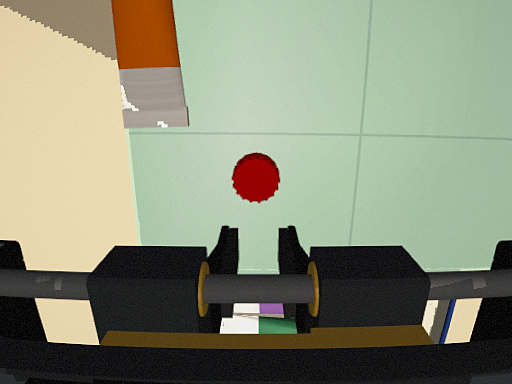

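Red at (256,177) is centred between the tips; the tube's crimp is at (155,120), up-left. I'll descend, push, and drift toward px = 0.005 away from the tube and jar.

```bash
python3 -m inch '[[0,0,0,0.4,1.3,-0.1,0.75],[0,0,0,0,1.3,0,0.75],[0,0,0,0,1,0,0.75],[0,0,0,-0.6,0,0,0.75],[0,0,0,-0.8,0,0,0.75],[0,0,0,-1,0,0.2,0.75],[0,0,0,-1,0,0.4,0.75],[0,0,0,-1,0,0.5,0.75],[0,0,0,-1,0,0.5,0.75],[0,0,0,-1,0,0.5,0.75]]'
python3 - <<'E'
from h import *
where(.004,.06,.037)
d=shot('wrist','w11.png')
E
```

```text
time_s: 17.5
ee_pos: [0.4932, -0.1054, 0.0387]
ee_rot: [[-0.102, 0.0, 0.995], [-0.995, -0.0, -0.102], [-0.0, -1.0, 0.0]]
wrist_force: [0.1, 0.0, 0.3]
width: 0.0219
t 17.5 pal [-0.0476 -0.095 ] z 0.0387 w 0.0219 F [0.1 0.  0.3] q7 0.26
xerr deg 0.04 down [ 0. -0. -1.]
shift cm x,y,z [-15.49   0.17   5.18]
```

View pics/w11.png

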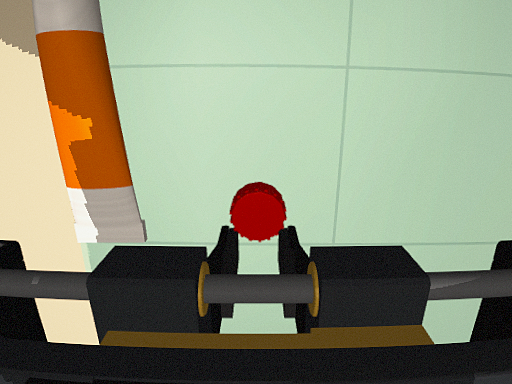

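Red at (258,211) is nested and clear of the tube. Continuing diagonally.

```bash
python3 -m inch '[[0,0,0,-1.1,0.1,0.5,0.75],[0,0,0,-1.1,0,0.5,0.75],[0,0,0,-1.1,0,0.5,0.75],[0,0,0,-1.1,0,0.5,0.75],[0,0,0,-1.1,0,0.5,0.75],[0,0,0,-1.1,0,0.5,0.75],[0,0,0,-1.1,0,0.5,0.75],[0,0,0,-1.1,0,0.5,0.75],[0,0,0,-1.1,0,0.5,0.75],[0,0,0,-1.1,0,0.3,0.75]]'
python3 - <<'E'
from h import *
where(.003,.15,.037)
d=shot('wrist','w12.png')
E
```

```text
time_s: 18.55
ee_pos: [0.5521, -0.0011, 0.0376]
ee_rot: [[-0.103, 0.0, 0.995], [-0.995, -0.0, -0.103], [0.0, -1.0, 0.0]]
wrist_force: [0.3, 0.3, 0.9]
width: 0.0216
t 18.55 pal [0.0002 0.0148] z 0.0376 w 0.0216 F [0.3 0.3 0.9] q7 0.09
xerr deg 0.01 down [ 0. -0. -1.]
shift cm x,y,z [-13.52   0.06   0.28]
```

View pics/w12.png

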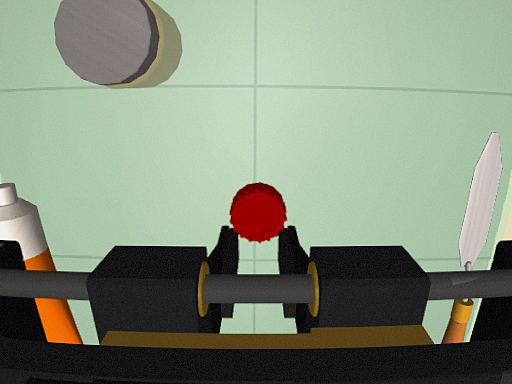

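Red is nested and the jar at (105,40) is ahead-left. I'll go straight past it at px ≈ 0.003.

```bash
python3 -m inch '[[0,0,0,-1.2,0,0,0.75],[0,0,0,-1.2,0,0,0.75],[0,0,0,-1.2,0,0,0.75],[0,0,0,-1.2,0,0,0.75],[0,0,0,-1.2,0,0,0.75],[0,0,0,-1.2,0,0,0.75],[0,0,0,-1.2,0,0,0.75],[0,0,0,-1.2,0,0,0.75],[0,0,0,-1.2,0,0,0.75],[0,0,0,-1.2,0,0,0.75]]'
python3 -m inch '[[0,0,0,-0.9,0,0,0.75],[0,0,0,-0.4,0,0,0.75]]'
python3 - <<'E'
from h import *
where(-.025,.214,.037)
d=shot('wrist','w13.png')
E
```

```text
time_s: 19.6
ee_pos: [0.5639, 0.1184, 0.0375]
ee_rot: [[-0.103, 0.0, 0.995], [-0.995, -0.0, -0.103], [0.0, -1.0, 0.0]]
wrist_force: [0.4, -0.1, -0.2]
width: 0.0219
time_s: 19.8
ee_pos: [0.5652, 0.1317, 0.0375]
ee_rot: [[-0.102, -0.0, 0.995], [-0.995, 0.0, -0.102], [-0.0, -1.0, -0.0]]
wrist_force: [0.7, -0.9, -0.3]
width: 0.0217
t 19.8 pal [-0.0004  0.1482] z 0.0375 w 0.0217 F [ 0.7 -0.9 -0.3] q7 -0.13
xerr deg 0.08 down [-0.  0. -1.]
shift cm x,y,z [-6.58  0.05 -2.45]
```

View pics/w13.png

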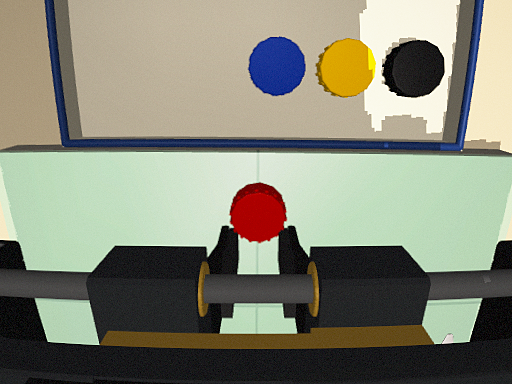

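Red (258,212) is past the jar, with blue in the tray at (277,66). I'll angle left by about 2.5 cm so red doesn't land on blue.

```bash
python3 -m inch '[[0,0,0,-0.8,0,-0.1,0.75],[0,0,0,-1,0,-0.5,0.75],[0,0,0,-1,0,-0.6,0.75],[0,0,0,-1,0,-0.6,0.75],[0,0,0,-1,0,-0.5,0.75],[0,0,0,-1,0,-0.2,0.75],[0,0,0,-0.9,0,0,0.75],[0,0,0,0,0,0,0.75],[0,0,0,0,-2.5,0,0.75],[0,0,0,0,-2.5,0,0.75]]'
python3 - <<'E'
from h import *
where(-.025,.214,.037)
d=shot('wrist','w14.png')
E
```

```text
time_s: 20.85
ee_pos: [0.5469, 0.1986, 0.0875]
ee_rot: [[-0.104, -0.001, 0.995], [-0.995, -0.002, -0.104], [0.002, -1.0, -0.001]]
wrist_force: [1.2, 0.5, 0.8]
width: 0.0215
t 20.85 pal [-0.0256  0.2129] z 0.0875 w 0.0215 F [1.2 0.5 0.8] q7 -0.3
xerr deg -0.03 down [-0.001 -0.002 -1.   ]
shift cm x,y,z [-0.12  5.05  0.06]
```

View pics/w14.png

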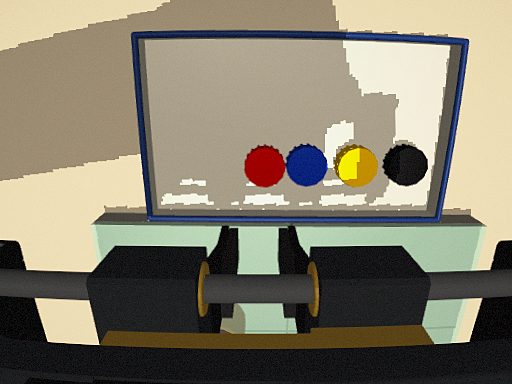

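All four are in a row in the tray: red (265,166), blue, yellow, black. I'll lift clear and check everything from above.

```bash
python3 -m inch '[[0,0,0,-1,-3,0,0.75],[0,0,0,-2,-4,0,0.75],[0,0,0,-3,-4,0,0.75],[0,0,0,-3,-1,0,0.75],[0,0,0,-3,0,0,0.75],[0,0,0,-3,0,0,0.75],[0,0,0,-3,0,0,0.75],[0,0,0,-3,0,0,0.75],[0,0,0,0,0,0,0.75],[0,0,0,0,0,0,0.75]]'
python3 - <<'E'
from h import *
T=shot('top');S=shot('scene')
im=cv2.cvtColor(T['color'],cv2.COLOR_RGB2BGR)
cv2.imwrite('pics/end1.png',cv2.resize(im[80:300,100:450],None,fx=2.2,fy=2.2,interpolation=cv2.INTER_CUBIC))
im=cv2.cvtColor(S['color'],cv2.COLOR_RGB2BGR)
cv2.imwrite('pics/end2.png',cv2.resize(im[100:290,90:430],None,fx=2.3,fy=2.3,interpolation=cv2.INTER_CUBIC))
for c in ('red','yellow','blue','black'):
  for n,d in(('top',T),('scene',S)):
    for b in blobs(d,c,40):
        p=pal(onz(d,*b[0],.015))
        if abs(p[0])<.12 and .18<p[1]<.35 and b[1]<250: print(c,n,b[:2],p.round(3))
E
```

```text
time_s: 21.9
ee_pos: [0.569, 0.4082, 0.2068]
ee_rot: [[-0.102, -0.0, 0.995], [-0.995, -0.001, -0.102], [0.001, -1.0, -0.0]]
wrist_force: [0.1, -0.9, -0.7]
width: 0.0219
red top ([158.3, 197.6], 134) [-0.02  0.24]
red scene ([365.2, 201.5], 108) [-0.023  0.241]
yellow top ([163.0, 166.0], 134) [0.046 0.241]
yellow scene ([357.2, 225.0], 135) [0.042 0.241]
blue top ([160.2, 183.2], 115) [0.01  0.241]
blue scene ([361.5, 211.5], 95) [0.006 0.24 ]
black top ([119.7, 180.3], 141) [0.006 0.327]
black top ([165.5, 148.6], 145) [0.083 0.241]
```

View pics/end1.png

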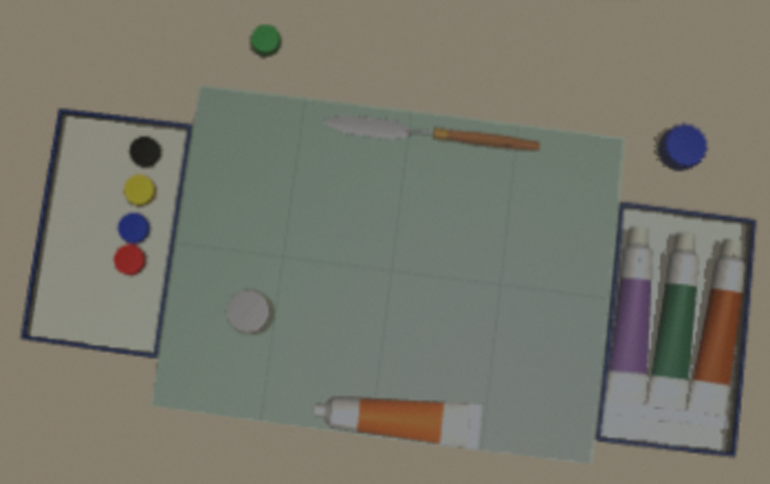

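View pics/end2.png

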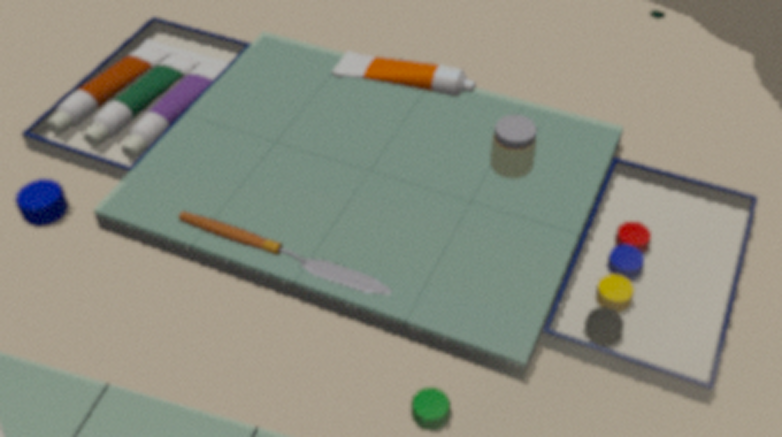

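The final views show all four caps flat in the tray. The jar (249,312), knife and tube are at the same pixels as at the start, and the look-alikes are untouched. Handing in.

```bash
python3 -c "
from station import env
print(env.close_job())"
```

```text
the job is handed in; nothing more can be done
None
```

All four caps are in the empty enamel tray, and I handed the job in at about 22 s. With the fingertips about 22 mm apart, I swept black, yellow, blue and red one at a time across the glass and over its edge. Each had its own lane, and no cap was gripped or lifted.

**Caps:** the last top and scene pictures show them lying flat side by side, about 40 mm past the glass edge. The two views agree within 4 mm for red, yellow and blue. Black was measured in the top view only; in the scene view I could only see it in the tray.

**Left alone:** the jar, knife and tube look to be at the same pixels as at the start, and the larger blue cap and the green cap were not touched.

**Forces:** wrist forces stayed below about 2 N in every reading I took.

**Disagreement:** the two cameras differed by 2–7 mm on the palette corners. I averaged the two views, and each cap stayed between the fingertips throughout its sweep.

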